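# Find the unlocked drawer and stow the parts bin

## Task

This bench cabinet has an interlock that keeps one of its two drawers locked, and nothing shows which. Try the handles with a gentle pull (the light cabinet stands loose on the bench and must not be dragged more than 8 mm), pull the drawer that is free out by at least 150 mm, then carry the blue bin with its brass terminals level into that drawer, set it down (not dropped) flat on the drawer's floor, and leave the drawer open. Leave the jar, the screwdriver and the tape roll where they are.

Things in the scene. Friction and masses are not known exactly. Their poses are not given: they have to be found in the camera images.
- cabinet: navy sheet-steel bench cabinet, about 4 kg, standing loose on the bench (a pull of about 18 N on a locked drawer starts to drag it), 240 mm deep (x), 336 mm wide (y), 115 mm high, with two side-by-side light grey drawer fronts facing -x (the robot). Origin at the centre of its underside; its front face is 120 mm ahead (-x) of the origin.
- left_drawer (a joint): the left drawer (seen from the robot; the cabinet's +y side is left): value is how far it is out in m, 0 shut, 0.18 at its end stop. It starts 0 to 6 mm out. The locked one stops hard at about 8 mm out.
- right_drawer (a joint): the right drawer (seen from the robot; the cabinet's +y side is left): value is how far it is out in m, 0 shut, 0.18 at its end stop. It starts 0 to 6 mm out. The locked one stops hard at about 8 mm out.
- left_drawer_handle (a point): middle of the left drawer's steel bar handle: a horizontal round bar about 90 mm long, parallel to the drawer front, 35 mm out from it and 27 mm below the cabinet's top. Moves with the drawer; its -x axis is the direction in which the drawer pulls out.
- right_drawer_handle (a point): middle of the right drawer's steel bar handle: a horizontal round bar about 90 mm long, parallel to the drawer front, 35 mm out from it and 27 mm below the cabinet's top. Moves with the drawer; its -x axis is the direction in which the drawer pulls out.
- left_drawer_floor (a point): point on the left drawer's inner floor, mid-width, 122 mm behind (+x of) its handle bar, 18 mm above the table; moves with the drawer. Inside: 140 mm wide, from 75 mm in front of this point to 119 mm behind it; side walls 44 mm and front 85 mm above this floor. With the drawer 180 mm out the cabinet face is 93 mm behind this point.
- right_drawer_floor (a point): point on the right drawer's inner floor, mid-width, 122 mm behind (+x of) its handle bar, 18 mm above the table; moves with the drawer. Inside: 140 mm wide, from 75 mm in front of this point to 119 mm behind it; side walls 44 mm and front 85 mm above this floor. With the drawer 180 mm out the cabinet face is 93 mm behind this point.
- bin: blue open-topped plastic bin, 100 mm (x) by 62 mm (y) by 45 mm high, walls 4 mm, about 0.2 kg, standing on the bench left or right of the cabinet's drawers. Origin at the centre of its underside. Grip it across its 62 mm width.
- jar: amber glass jar with white cap, 60 mm diameter, 85 mm high; origin at the centre of its underside. Bystander.
- screwdriver: orange-handled screwdriver lying on the bench to the right of the cabinet, 150 mm long along its x. Bystander.
- tape: yellow tape roll, 90 mm outside diameter, 24 mm high, on the bench to the left of the cabinet; origin at the centre of its underside. Bystander.
- terminal0: brass terminal block with steel stud, 18 by 14 by 14 mm, 30 g, lying loose in the bin; origin at the centre of its underside.
- terminal1: brass terminal block with steel stud, 18 by 14 by 14 mm, 30 g, lying loose in the bin; origin at the centre of its underside.
- terminal2: brass terminal block with steel stud, 18 by 14 by 14 mm, 30 g, lying loose in the bin; origin at the centre of its underside.

How it is judged:
On the way, in this order (a step that is already met when the one before it is completed fails the run):
1. one drawer is pulled out at least 150 mm while the bin still stands on the bench (value of joint any of left_drawer, right_drawer above 0.15 m and height (world z) of bin below 0.01 m), for 0.3 s.
2. the bin is lifted at least 40 mm off the bench with that drawer open (value of joint any of left_drawer, right_drawer above 0.15 m and height (world z) of bin above 0.04 m), for 0.2 s.
At the end, for the whole second after the job is handed in: Bin flat (0.08 rad) on the free drawer's floor (6 mm), its centre within 50 mm along and 45 mm across of the floor point, all three terminals in it; that drawer at least 150 mm out, the other under 30 mm; bin at rest, robot touching nothing (((x of bin in the frame of left_drawer_floor between -0.05 and 0.05 m and y of bin in the frame of left_drawer_floor between -0.045 and 0.045 m and z of bin in the frame of left_drawer_floor between -0.006 and 0.006 m and value of joint left_drawer above 0.15 m and value of joint right_drawer below 0.03 m) or (x of bin in the frame of right_drawer_floor between -0.05 and 0.05 m and y of bin in the frame of right_drawer_floor between -0.045 and 0.045 m and z of bin in the frame of right_drawer_floor between -0.006 and 0.006 m and value of joint right_drawer above 0.15 m and value of joint left_drawer below 0.03 m)) and x of terminal0 in the frame of bin between -0.05 and 0.05 m and y of terminal0 in the frame of bin between -0.031 and 0.031 m and z of terminal0 in the frame of bin between -0.005 and 0.035 m and x of terminal1 in the frame of bin between -0.05 and 0.05 m and y of terminal1 in the frame of bin between -0.031 and 0.031 m and z of terminal1 in the frame of bin between -0.005 and 0.035 m and x of terminal2 in the frame of bin between -0.05 and 0.05 m and y of terminal2 in the frame of bin between -0.031 and 0.031 m and z of terminal2 in the frame of bin between -0.005 and 0.035 m and angle between bin's own z axis and vertical below 0.08 rad and linear speed of bin below 0.02 m/s and contact force between each of the arm, the fingers and anything else below 0.5 N).
It fails at once if the cabinet is dragged or pushed more than 8 mm from where it stood (distance of cabinet from where it was at the start of the episode above 0.008 m).
It fails at once if the bin tips more than 0.25 rad (15 degrees) from level (angle between bin's own z axis and vertical above 0.25 rad).
It fails at once if the bin moves faster than 0.6 m/s (swung, or dropped from more than about 18 mm) (linear speed of bin above 0.6 m/s).
It fails at once if the jar, the screwdriver or the tape roll is moved more than 30 mm (distance of any of jar, screwdriver, tape from where it was at the start of the episode above 0.03 m).
It also fails if it takes over 70 s, if anything falls off the work surface, if the arm or the gripper's body presses on something with over 40 N, if the wrist force passes 120 N, or if a joint passes its speed limit or range.

## Robot

A 6-joint arm with a two-finger parallel gripper is mounted at the origin on the work surface. World frame = base frame: x ahead of the robot, y to its left, z up, the work surface at z = 0. Lengths are in m, angles in rad, forces in N, time in s.
With the tool pointing down it reaches from about 0.325 to 0.9 m from the base axis. Payload 6.1 kg.
Tool frame: the origin (TCP) lies midway between the tips of the shut fingers; the grasp point (between the pads) lies 19 mm behind it; z points along the fingers, y is the line along which they close (so a half turn about z gives the same grasp; the last joint's range is limited). The gripper opens to 85 mm and grips with 20 to 120 N. Pads are 22 mm wide; open, the fingers measure 114 mm over their backs; the gripper's body (76 mm by 85 mm) begins 54 mm behind the grasp point. The pads swing forward as they close: fully open they stand 13 mm farther back than shut.
Start: joints at [-1.254, 0.22, 1.526, -0, 1.395, -0.126], TCP at [0.268, -0.565, 0.231] pointing down, gripper open.
Joint ranges: [-2.98, 2.98], [-0.91, 2.08], [0.09, 2.57], [-1.24, 4.39], [0.2, 2.65], [-2.68, 2.68]. Speed limits (rad/s): [2.57, 2.57, 3.01, 3.14, 3.14, 3.14].

## Interface

Orientations are given as [roll, pitch, yaw] about the fixed x, y, z axes, in that order (R = Rz(yaw) Ry(pitch) Rx(roll)).
In Python, from plant import movep, move_l, set_joints, gripper_to, hold, inverse_kinematics, observe, get_image, get_calibration, Unreachable, job_done gives the robot as it stands. Calls block until the motion is done:
- movep(position, orientation): joint-space move of the TCP to a pose.
- move_l(position, feed=0.15, rotation=None, max_force=None): straight line of the TCP; rotation=None keeps the orientation; feed is the mean speed in m/s. With max_force (N) it stops when the force on the tool has changed by that much, and returns True; else False.
- set_joints(angles): joint-space move.
- gripper_to(opening, f_grip=None): finger opening in m; f_grip is the grip in N (None keeps the last); returns when the fingers have stopped.
- hold(seconds).
- inverse_kinematics(position, orientation): joint angles nearest the present ones, or None.
- observe(): the state.
- get_image(name): name is "side" or "top" or "wrist"; returns (picture, depth): 480x640x3 uint8, red, green, blue; 480x640 float32, m along the optical axis (not along the pixel's ray), 0 where there is no reading.
- get_calibration(name): a dict with "intrinsics" (3x3 intrinsics, pixels), "dist_coeffs" ([k1, k2, p1, p2, k3] as OpenCV has them; the pictures are not rectified), "world_from_camera" (4x4, takes a point from camera to world coordinates). Camera axes: x right, y down, z forward; pixel columns grow to the right and rows downward; lengths in m; the calibration is good to about 2 mm. A picture is of the moment at which its call begins: read the wrist's pose just before it. get_calibration takes no time and is no camera call; for the wrist camera it gives the pose at the moment of the call.
A pose or a line that the arm cannot do raises Unreachable and nothing moves.
- job_done(): hands the job in; it is judged then, once.
The state is a dict: "time_s": time; "q": joint angles; "joint_velocities": joint speeds; "joint_torque": joint torques, N m; "eef_pos": TCP position; "tcp_rot": TCP orientation; "ft_force": force on the tool from outside, world axes, zero at the start; "torque": the same for the moment, N m; "opening": finger opening in m; "grasp_force": force on a finger pad.
Only numpy, scipy, OpenCV 4.12 (cv2) and the standard library are available. Lean on these libraries where they do the work, as an engineer would, in place of code of your own. Each camera call takes 0.05 s, during which the arm holds its last target. There are 200 camera calls.

## Working session

There is one attempt and no reset: what is moved stays moved. The work goes in short steps, each a Python script; the robot and the scene stay as the last script left them, time stands still between calls to the robot, and variables do not carry over. Pictures are saved under pics/ and viewed, at most 10 in all, crops included, and the job is handed in when it is done.

```bash
ls; mkdir -p pics; cat > h.py <<'E'
import numpy as np, cv2
from plant import *
def save(n,f):
    im,d=get_image(n); cv2.imwrite(f'pics/{f}.png',im[:,:,::-1]); np.savez(f'pics/{f}.npz',im=im,d=d,**get_calibration(n)); return im,d
def points(f):
    z=np.load(f'pics/{f}.npz'); K=z['intrinsics']; T=z['world_from_camera']
    v,u=np.mgrid[:480,:640]
    n=cv2.undistortPoints(np.stack([u,v],-1).reshape(-1,1,2).astype(np.float64),K,z['dist_coeffs']).reshape(480,640,2)
    d=z['d'].astype(float)
    P=np.dstack([n*d[...,None],d])@T[:3,:3].T+T[:3,3]; P[d==0]=np.nan
    return z['im'],P
E
python3 - <<'E'
from h import *
for n in('top','side'): save(n,n+'0'); print(n,get_calibration(n)['world_from_camera'].round(3).tolist())
a=cv2.imread('pics/top0.png');b=cv2.imread('pics/side0.png')
o=observe();print(o['time_s'],o['eef_pos'],o['tcp_rot'],o['ft_force'])
E
```

```text
pics
top [[0.011, -0.977, 0.215, 0.395], [-1.0, -0.011, -0.003, -0.002], [0.006, -0.215, -0.977, 1.141], [0.0, 0.0, 0.0, 1.0]]
side [[0.898, -0.322, 0.3, 0.335], [-0.44, -0.682, 0.584, -0.57], [0.017, -0.657, -0.754, 0.793], [0.0, 0.0, 0.0, 1.0]]
0.1 [ 0.2676161  -0.5641885   0.23029396] [-3.13980464e+00 -2.17889863e-04  4.42789521e-01] [-0.02763043  0.64610439 -0.09328393]
```

View pics/top0.png

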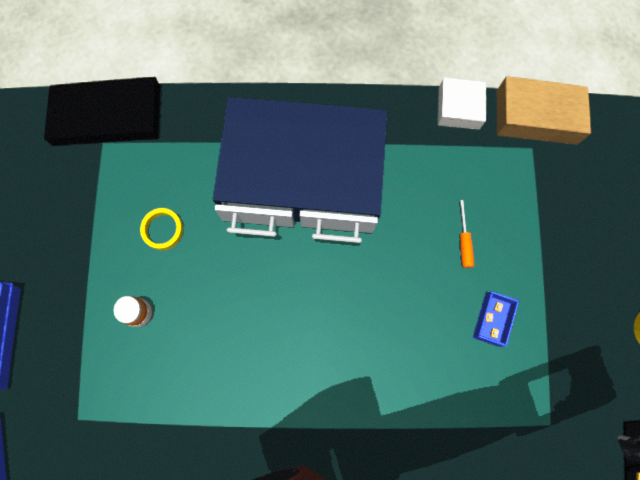

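View pics/side0.png

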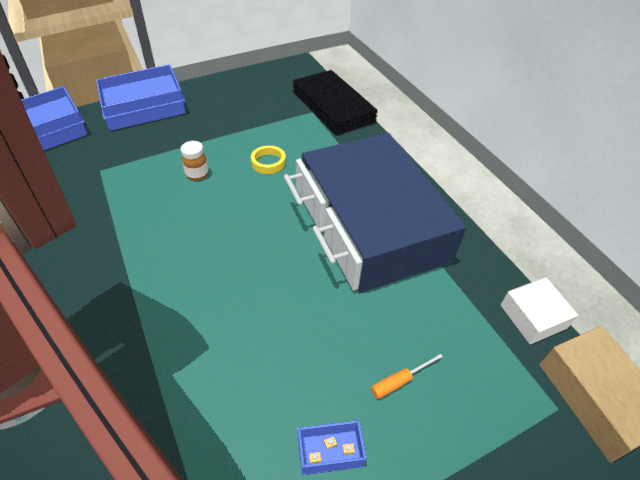

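The top view shows the cabinet with its top at pixel corners (228,98) to (380,215). The handles are near (250,232) left and (337,239) right. The bin is at (497,319), the screwdriver at (466,240), the tape at (162,229) and the jar at (130,310). In the side view the left and right handles are near (303,190) and (335,245).

```bash
python3 - <<'E'
from h import *
im,P=points('top0')
hsv=cv2.cvtColor(im,cv2.COLOR_RGB2HSV); Z=P[...,2]
def rect(m,name,roi):
    k=np.zeros(m.shape,bool);k[roi[1]:roi[3],roi[0]:roi[2]]=1;m=m&k
    p=P[m]; r=cv2.minAreaRect(p[:,:2].astype(np.float32)); print(name,m.sum(),'z',np.percentile(p[:,2],[2,50,98]).round(4),'rect',np.round(r[0],4),np.round(r[1],4),round(r[2],2)); return p
H,S,V=[hsv[...,i].astype(int) for i in range(3)]
rect((abs(Z-.115)<.006)&(H>105)&(H<125)&(S>120),'cabtop',(190,80,410,225))
rect((H>105)&(H<130)&(S>150)&(Z>.038)&(Z<.052),'binrim',(460,280,530,360))
rect((H>105)&(H<130)&(S>150)&(Z>-.01)&(Z<.06),'binall',(460,280,530,360))
for n,roi in(('L',(215,222,285,245)),('R',(300,228,375,248))):
    p=rect((S<60)&(V>110)&(abs(Z-.088)<.012),'h'+n,roi)
rect((H<22)&(S>160)&(Z<.05)&(Z>.004),'screw',(450,190,485,275))
rect((S>60)&(Z>.01)&(Z<.06),'tape',(130,200,190,255))
rect((Z>.07),'jar',(100,285,160,335))
im,P=points('side0'); Z=P[...,2]
hsv=cv2.cvtColor(im,cv2.COLOR_RGB2HSV);H,S,V=[hsv[...,i].astype(int) for i in range(3)]
rect((abs(Z-.115)<.006)&(H>105)&(H<125)&(S>90),'s cabtop',(280,120,480,290))
rect((H>105)&(H<130)&(S>150)&(Z>.038)&(Z<.052),'s binrim',(285,410,380,479))
for n,roi in(('L',(280,170,308,206)),('R',(308,222,352,264))):
    rect((S<60)&(V>110)&(abs(Z-.088)<.012),'s h'+n,roi)
E
```

```text
cabtop 16952 z [0.1125 0.1163 0.12  ] rect [0.7998 0.0304] [0.3359 0.2309] 85.38
binrim 354 z [0.0384 0.0451 0.0507] rect [ 0.4732 -0.3812] [0.0637 0.1014] 70.94
binall 1441 z [0.0016 0.0171 0.0485] rect [ 0.4759 -0.3889] [0.0775 0.1118] 71.65
hL 321 z [0.0881 0.0935 0.0975] rect [0.6495 0.1286] [0.0981 0.029 ] 85.69
hR 322 z [0.0892 0.0936 0.0975] rect [ 0.6351 -0.0426] [0.0299 0.0981] 1.13
screw 399 z [0.0134 0.0247 0.0301] rect [ 0.623  -0.3262] [0.0758 0.0245] 2.64
tape 687 z [0.0108 0.0242 0.029 ] rect [0.6621 0.3348] [0.0903 0.0892] 53.51
jar 577 z [0.0744 0.0861 0.0905] rect [0.4798 0.3742] [0.0502 0.0532] 1.74
s cabtop 11496 z [0.1125 0.1154 0.1181] rect [0.7988 0.0307] [0.3394 0.2308] 85.35
s binrim 101 z [0.0382 0.0416 0.0455] rect [ 0.4726 -0.3816] [0.0595 0.0933] 71.22
s hL 294 z [0.0786 0.0916 0.0986] rect [0.6563 0.1386] [0.1228 0.0426] 86.05
s hR 502 z [0.0778 0.0918 0.0986] rect [ 0.6479 -0.041 ] [0.1195 0.0486] 86.78
```

```bash
cat >> h.py <<'E'
A=np.deg2rad(-4.63); EX=np.array([np.cos(A),np.sin(A)]); EY=np.array([-np.sin(A),np.cos(A)])
C=np.array([.7994,.0305])
def bar(f,rois):
    im,P=points(f); S=cv2.cvtColor(im,cv2.COLOR_RGB2HSV)[...,1]
    for n,(a,b,c,d) in rois.items():
        p=P[b:d,a:c][(S[b:d,a:c]<70)]; p=p[(p[:,2]>.075)&(p[:,2]<.1)]
        X=(p[:,:2]-C)@EX; Y=(p[:,:2]-C)@EY; ym=np.median(Y); k=abs(Y-ym)<24
        k&=X<X[k].min()+.016
        print(f,n,k.sum(),'cab x',np.percentile(X[k],[2,50,98]).round(4),'y',np.percentile(Y,[1,99]).round(4),'z',np.percentile(p[k,2],[5,95]).round(4))
E
python3 - <<'E'
from h import *
bar('top0',dict(L=(215,222,285,245),R=(300,228,375,248)))
bar('side0',dict(L=(270,165,310,212),R=(300,215,356,270)))
# symmetric half-turn choice
for p in([.64,-.04],[.65,.13],[.47,-.04],[.47,.13]):
  for y in(A+np.pi/2,A-np.pi/2):
    q=inverse_kinematics([*p,.066],[np.pi,0,y]);print(p,round(y,2),None if q is None else np.round(q,2))
for p,y in(([.473,-.381],-.333),([.52,-.04],A),([.52,.14],A)):
    q=inverse_kinematics([*p,.03],[np.pi,0,y]);print(p,round(y,2),None if q is None else np.round(q,2))
E
```

```text
top0 L 283 cab x [-0.1715 -0.1666 -0.1582] y [0.0377 0.1327] z [0.089  0.0966]
top0 R 283 cab x [-0.1686 -0.1635 -0.1548] y [-0.1337 -0.038 ] z [0.0899 0.0968]
side0 L 173 cab x [-0.1719 -0.1673 -0.1569] y [0.0365 0.1593] z [0.0884 0.0948]
side0 R 230 cab x [-0.1687 -0.1641 -0.1547] y [-0.157  -0.0163] z [0.0886 0.0949]
[0.64, -0.04] 1.49 [-0.19  0.42  1.61 -0.    1.12 -0.1 ]
[0.64, -0.04] -1.65 None
[0.65, 0.13] 1.49 [ 0.08  0.46  1.54 -0.    1.13  0.16]
[0.65, 0.13] -1.65 None
[0.47, -0.04] 1.49 [-0.25  0.05  2.05 -0.    1.04 -0.17]
[0.47, -0.04] -1.65 None
[0.47, 0.13] 1.49 [ 0.11  0.08  2.01 -0.    1.04  0.19]
[0.47, 0.13] -1.65 None
[0.473, -0.381] -0.33 [-0.81  0.4   1.71 -0.    1.03  1.1 ]
[0.52, -0.04] -0.08 [-0.23  0.22  1.94 -0.    0.98  1.42]
[0.52, 0.14] -0.08 [ 0.12  0.26  1.9  -0.    0.99  1.77]
```

```bash
cat >> h.py <<'E'
HX=dict(L=-.1665,R=-.1637); HY=dict(L=.085,R=-.085)
def cab(x,y,z): return [*(C+x*EX+y*EY),z]
def probe(s):
    x,y=HX[s]-.002,HY[s]
    movep(cab(x,y,.16),[np.pi,0,A+np.pi/2]); gripper_to(.032,20)
    if move_l(cab(x,y,.068),feed=.05,max_force=6): print('blocked',observe()['eef_pos']); move_l(cab(x,y,.16)); return None
    f0=observe()['ft_force']
    r=move_l(cab(x-.04,y,.068),feed=.015,max_force=8)
    o=observe(); t=((o['eef_pos'][:2]-C)@EX)-x
    print(s,'stopped',r,'travel',t.round(4),'dF',(o['ft_force']-f0).round(2),'t',o['time_s'],'open',o['opening']); return r
E
python3 - <<'E'
from h import *
movep([.45,-.3,.25],[np.pi,0,A+np.pi/2])
print(probe('R'))
save('side','side1'); im,P=points('side1'); cv2.imwrite('pics/side1c.png',im[100:320,200:500,::-1])
E
```

```text
R stopped True travel -0.0141 dF [ 2.88 -0.43  1.84] t 6.375 open 0.03214908010118314
True
```

View pics/side1c.png

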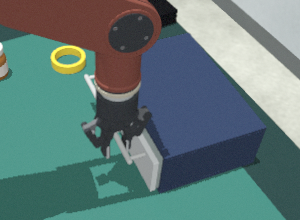

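The crop shows the fingers straddling the right handle at about (135,140), and the cabinet hasn't visibly moved. The pull stopped after 14 mm of travel, which is about contact plus a few mm, so the right drawer is probably locked. I'll check the left handle to be sure.

```bash
python3 - <<'E'
from h import *
p=observe()['eef_pos']; move_l([*(p[:2]+.007*EX),p[2]],feed=.03)
p=observe()['eef_pos']; move_l([p[0],p[1],.17])
print(probe('L'))
E
```

```text
L stopped False travel -0.0399 dF [ 3.7  -0.96 -0.2 ] t 13.4 open 0.03205683667156215
False
```

```bash
python3 - <<'E'
from h import *
p=observe()['eef_pos']; f0=observe()['ft_force']
r=move_l([*(p[:2]-.136*EX),p[2]],feed=.05,max_force=10)
o=observe();print(r,((o['eef_pos'][:2]-C)@EX).round(4),(o['ft_force']-f0).round(2),o['time_s'])
hold(.3)
p=o['eef_pos']; move_l([*(p[:2]+.007*EX),p[2]],feed=.03)
p=observe()['eef_pos']; move_l([p[0],p[1],.2])
# hover aside, over the bin
movep([.473,-.381,.2],[np.pi,0,-.333]); gripper_to(.085,30)
save('top','top2');save('side','side2')
print(observe()['time_s'])
E
```

```text
False -0.3444 [-0.34 -1.52  0.18] 16.2667
20.5417
```

View pics/top2.png

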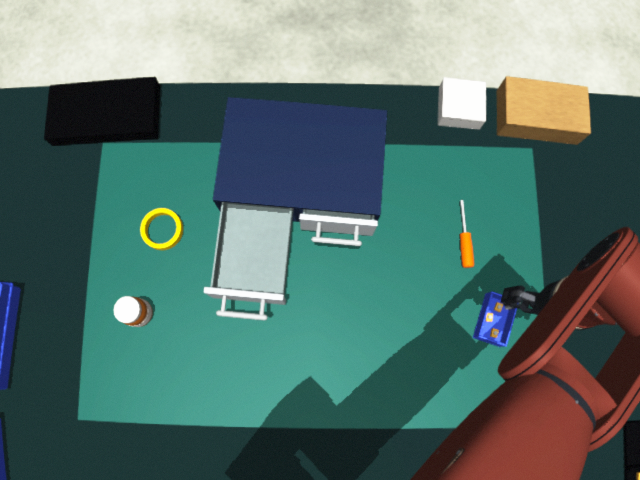

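The top view shows the left drawer fully out, with its handle near (243,316) and its floor spanning (215–292, 205–290). The right drawer is still shut, the cabinet hasn't moved, and the bin is under the gripper at (494,319).

```bash
python3 - <<'E'
from h import *
bar('top2',dict(L=(205,305,282,325),R=(300,228,375,248)))
im,P=points('top2'); hsv=cv2.cvtColor(im,cv2.COLOR_RGB2HSV);H,S,Z=hsv[...,0],hsv[...,1],P[...,2]
m=(abs(Z-.115)<.006)&(H>105)&(H<125)&(S>120);m[:,:190]=0;m[:,410:]=0;m[230:]=0
print('cab',cv2.minAreaRect(P[m][:,:2].astype(np.float32)))
f=P[225:275,235:275].reshape(-1,3);print('floor z',np.nanmedian(f[:,2]))
o0=observe()['ft_force']
r=move_l([.473,-.381,.009],feed=.06,max_force=8)
print('down',r,observe()['eef_pos'])
if not r:
    gripper_to(.055,30); o=observe();print(o['opening'],o['grasp_force'])
    if o['opening']>.058:
        move_l([.473,-.381,.2],feed=.08); o=observe();print(o['opening'],o['grasp_force'],o['ft_force']-o0,o['time_s'])
save('side','side3'); save('wrist','wrist3')
E
```

```text
top2 L 286 cab x [-0.3383 -0.3332 -0.3247] y [0.0366 0.133 ] z [0.0901 0.0973]
top2 R 285 cab x [-0.1748 -0.1699 -0.1609] y [-0.1576 -0.038 ] z [0.0896 0.0974]
cab ((0.7994397282600403, 0.030559226870536804), (0.3368849754333496, 0.23028813302516937), 85.52140808105469)
floor z 0.019218370428935705
down False [ 0.47310512 -0.38109304  0.00918874]
0.06214404997653738 34.55569624900818
0.06163530592710073 34.094358086586 [-0.16156352  0.11180752 -2.51992294] 26.7583
```

View pics/side3.png

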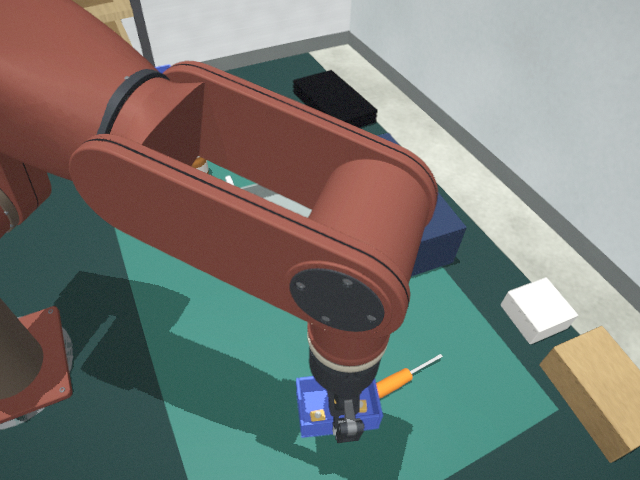

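The side view shows the bin held level at (340,405), with two brass terminals visible at (317,414) and (365,405) and the third hidden by the gripper. The right bar came 6 mm out and stopped there, which puts the left drawer about 171 mm out.

```bash
python3 - <<'E'
from h import *
X,Y=-.2113+.004,.085
move_l(cab(X,Y,.2),feed=.13,rotation=[np.pi,0,A])
move_l(cab(X,Y,.045),feed=.07)
r=move_l(cab(X,Y,.024),feed=.012,max_force=3)
o=observe();print('touch',r,o['eef_pos'],o['tcp_rot'],o['opening'],o['time_s'])
if o['eef_pos'][2]<.031:
    gripper_to(.078); hold(.2)
    print(observe()['opening'],observe()['ft_force'])
    move_l(cab(X,Y,.2),feed=.1)
    movep([.42,-.3,.25],[np.pi,0,A]); 
    save('top','top4'); save('side','side4'); print(observe()['time_s'],observe()['ft_force'])
    bar('top4',dict(L=(205,305,282,325),R=(300,228,375,248)))
    im,P=points('top4'); hsv=cv2.cvtColor(im,cv2.COLOR_RGB2HSV);H,S,Z=hsv[...,0],hsv[...,1],P[...,2]
    m=(H>108)&(H<130)&(S>150)&(Z>.05)&(Z<.075);m[:,:205]=0;m[:,300:]=0
    p=P[m]; b=cv2.minAreaRect(p[:,:2].astype(np.float32)); print(b,np.percentile(p[:,2],[5,50,95]))
    c=np.array(b[0])-C;print('bin cab',c@EX,c@EY)
    n=np.linalg.lstsq(np.c_[p[:,:2]-p[:,:2].mean(0),np.ones(len(p))],p[:,2],rcond=None)[0];print('tilt',n)
    cv2.imwrite('pics/top4c.png',cv2.resize(im[190:330,180:400,::-1],None,fx=3,fy=3))
E
```

```text
touch True [0.59966489 0.13193915 0.02719466] [-3.14157740e+00  1.04297481e-04 -8.08480527e-02] 0.06127802966381118 34.775
0.07801975868382645 [-0.30356921  0.34679532 -0.88118597]
38.9917 [ 0.70836545  0.01488129 -0.21346023]
top4 L 288 cab x [-0.3382 -0.3331 -0.3245] y [0.0366 0.1322] z [0.0901 0.0968]
top4 R 281 cab x [-0.1749 -0.1702 -0.1614] y [-0.1537 -0.038 ] z [0.0891 0.0972]
((0.5991315841674805, 0.12886951863765717), (0.06180131807923317, 0.09977240115404129), 85.33724212646484) [0.05175947 0.06236535 0.06685603]
bin cab -0.20755535862678073 0.08188268243273285
tilt [-0.00836384 -0.01081213  0.06088387]
```

View pics/top4c.png

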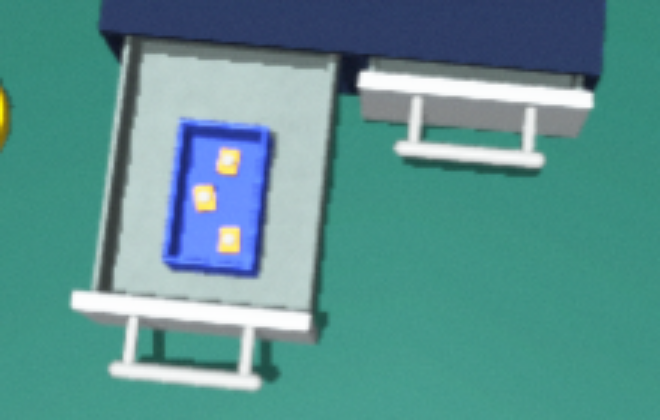

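The crop shows the bin flat in the open left drawer at (217,198) with all three terminals in it, at (228,160), (204,197) and (229,239). The robot is clear.

```bash
python3 -c "
from plant import *
print(job_done())"
```

```text
the job is handed in; nothing more can be done
None
```

The job is handed in: the right drawer was the locked one, so I pulled the left one about 171 mm out and set the bin flat on its floor with all three terminals inside; the cabinet showed no measurable movement, the bystanders were not touched, and no verdict came back.

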